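# Sweep used screw caps into the catch tray

## Robot

A 6-joint arm with a two-finger parallel gripper is mounted at the origin on the work surface. World frame = base frame: x ahead of the robot, y to its left, z up, the work surface at z = 0. Lengths are in mm, angles in degrees, forces in N, time in s.
With the tool pointing down it reaches from about 275 to 825 mm from the base axis. Payload 4.9 kg.
Tool frame: the origin (TCP) lies midway between the tips of the shut fingers; the grasp point (between the pads) lies 19 mm behind it; y points along the fingers, z is the direction in which the jaws open and shut, and the axes are right-handed (so a half turn about y gives the same grasp; the last joint's range is limited). The gripper opens to 85 mm and grips with 20 to 120 N. Pads are 22 mm wide; open, the fingers measure 114 mm over their backs; the gripper's body (76 mm by 85 mm) begins 54 mm behind the grasp point. The pads swing forward as they close: fully open they stand 13 mm farther back than shut.
Start: joints at [65.993, 18.69, -11.035, 60.275, 0, 82.311], TCP at [154.525, 527.864, 231.281] pointing down, gripper open.
Joint ranges: [-152.03, 152.03], [-55.5, 102.48], [-74.3, 77.21], [-110.64, 120.58], [-84.22, 78.4], [-180, 180]. Speed limits (degrees/s): [147.25, 147.25, 180, 180, 180, 180].

## Interface

Orientations are given as [roll, pitch, yaw] about the fixed x, y, z axes, in that order (R = Rz(yaw) Ry(pitch) Rx(roll)).
In Python, from plant import robot gives the robot as it stands.
- The arm moves only by the tool step_arm, never from a script. Its argument "moves" is text: rows parted by semicolons, each of 7 numbers parted by spaces: the shift along the world's x, y, z scaled (see below), then the turn, a rotation vector about the world's x, y, z scaled (see below), then the closure, from 0 (fully open) to 1 (shut). A call has 1 to 12 rows; each row shifts and turns the commanded pose from where the row before left it; what a row does not reach is not made up. The controller multiplies each number of a shift by 20 mm and each number of a turn by 0.1 rad. A row lasts 1/8 s, in which the tool goes at most 62.5 mm and 10.7 degrees, less where a joint would pass 70% of its speed; a pose out of reach is approached as far as the arm can. A call with a number of a shift or a turn outside -1 to 1 is refused whole. A call with a gripper value outside its range is refused whole. The fingers move at their own pace and stop on an object; "grip_force" is the grip in N (left out, the last holds). Time passes only in rows, so rows that do not move let the fingers close. It gives the time, the measured TCP pose, the force and the opening at its end, in the units of the state.
- robot.sense(): the state, without advancing time (a new reading comes with each control period).
- robot.capture(name): name is "scene" or "top" or "wrist"; returns (picture, depth): 400x640x3 uint8, blue, green, red; 400x640 float32, mm along the optical axis (not along the pixel's ray), 0 where there is no reading.
- robot.get_calibration(name): a dict with "vertical_fov" (degrees; the focal length in pixels is half the picture's height over the tangent of half this angle, whatever the lens; pixels are square), "cx", "cy" (the principal point, pixels), "k1" (the pictures are not rectified: a ray, as slopes to the right and down, at radius r is drawn at 1 + k1 r^2 times it, then the intrinsics apply), "xyz" and "rotation" of the camera in the world. Camera axes: x right, y up, looking along -z (the intrinsics and any distortion apply to the point x, -y, -z); pixel columns grow to the right and rows downward; lengths in mm; the calibration is good to about 2 mm. A picture is of the moment at which its call begins: read the wrist's pose just before it. get_calibration takes no time and is no camera call; for the wrist camera it gives the pose at the moment of the call.
- robot.sign_off(): hands the job in, once; it reports no verdict.
The state is a dict: "time_s": time; "joint_pos": joint angles; "dq": joint speeds; "effort": joint torques, N m; "tcp_pos": TCP position; "eef_rot": TCP orientation; "wrist_force": force on the tool from outside, world axes, zero at the start; "moment": the same for the moment, N m; "grip_width": finger opening in mm.
Only numpy, scipy, OpenCV 4.12 (cv2) and the standard library are available. Lean on these libraries where they do the work, as an engineer would, in place of code of your own. Each camera call takes 0.05 s, during which the arm holds its last target. There are 200 camera calls.

## Task

Sweep the three loose screw caps across the raised dark steel deck and over its open edge, so that all three drop into the catch tray alongside. Only push them with the outside of the fingers, never pick one up, and leave the stoppered vial standing where it is on the deck; do not disturb the tube rack, the bottle or the well plate around the station.

Things in the scene. Friction and masses are not known exactly. Their poses are not given: they have to be found in the camera images.
- station: low white bench station, fixed, 260 mm (its x) by 360 mm (its y); origin on the bench surface. Its flat dark steel deck spans x -130 to 130 mm, y -200 to 40 mm, top 50 mm above the bench, with curbs 6 mm thick and 6 mm high on its -x, +x and -y sides. Caps and vial stand side by side, at least 44 mm apart centre to centre along x, in any order: straight sweeps along +y pass the vial
- open_edge (a point): middle of the deck's open +y edge, at deck height (station x 0, y 40, z 50 mm); same axes as the station. Here the deck drops straight into the catch tray, no curb
- tray (a point): centre of the floor of the light grey catch tray (station x 0, y 97, z 6 mm), same axes as the station; inside it spans station x -124 to 124 mm, y 40 to 154 mm; side walls 50 mm and far (+y) wall 60 mm above the bench
- cap0_center (a point): white ribbed plastic screw cap, a disc 29 mm across and 16 mm high, loose, standing flat on the deck at the start; this point is its centre, half-way up; about 15 g
- cap1_center (a point): white ribbed plastic screw cap, a disc 29 mm across and 16 mm high, loose, standing flat on the deck at the start; this point is its centre, half-way up; about 15 g
- cap2_center (a point): white ribbed plastic screw cap, a disc 29 mm across and 16 mm high, loose, standing flat on the deck at the start; this point is its centre, half-way up; about 15 g
- vial_center (a point): small amber glass vial with a dark stopper, 22 mm across and 45 mm tall, standing loose on the deck among the caps; to be left alone; this point is its centre, half-way up, z up
- rack: white tube rack with stoppered tubes, 70 x 200 mm, 106 mm high, standing on the bench at the -y side of the station; origin at the centre of its underside, long side along its y
- bottle: white reagent bottle, 60 mm across, 120 mm high, standing on the bench at the +y side of the station, past the tray; origin at the centre of its underside
- wellplate: white 96-well plate 85 x 127 mm, 14 mm high, lying on the bench at the +y side; origin at the centre of its underside

How it is judged:
By the outcome, as a careful person would: the job done as asked, in the order asked, and still so for the second after the job is handed in, with the robot touching nothing.
It also fails if it takes over 56 s, if anything falls off the work surface, if the arm or the gripper's body presses on something with over 40 N, if the wrist force passes 120 N, or if a joint passes its speed limit or range.

## Working session

There is one attempt and no reset: what is moved stays moved. The work goes in short steps, Python scripts to look and compute and a tool call to move; the robot and the scene stay as the last step left them, time stands still between calls to the robot, and variables do not carry over. Pictures are saved under pics/ and viewed, about 8 in all and at most 12, crops included, and the job is handed in when it is done.

Besides the shell and the picture viewer there is one more tool, called after ">>>" as name(argument=value, ...) on one line, values as JSON. step_arm: Moves the arm, as the interface text tells. Its arguments: {"type":"object","properties":{"moves":{"type":"string"},"grip_force":{"type":"number"}},"required":["moves"]}

```bash
mkdir -p pics; cat > h.py <<'E'
import numpy as np, cv2
from plant import robot
def pix2w(c,u,v,d):
    f=200/np.tan(np.radians(c["vertical_fov"])/2)
    a=np.array([(u-c["cx"])/f,(v-c["cy"])/f]);s=a.copy()
    for _ in range(20): s=a/(1+c["k1"]*(s@s))
    return np.array(c["xyz"])+np.array(c["rotation"]).reshape(3,3)@np.array([s[0]*d,-s[1]*d,-d])
def onz(c,u,v,z):
    p0=np.array(c["xyz"]);p=pix2w(c,u,v,1.)-p0
    return p0+p*(z-p0[2])/p[2]
E
python3 - <<'E'
from h import *
for n in("top","scene"):
    p,d=robot.capture(n);cv2.imwrite(f"pics/{n}0.png",p);np.save(f"{n}0.npy",d)
    print(n,robot.get_calibration(n))
print(robot.sense())
E
```

```text
top {'vertical_fov': 45.80970491449003, 'cx': 318.04576565671204, 'cy': 201.94753882279605, 'k1': 0.0476676709654215, 'xyz': array([ 450.25450529,   14.90714857, 1468.52307227]), 'rotation': array([  3.00986919,   0.14887751, -91.53294835])}
scene {'vertical_fov': 57.37386904849996, 'cx': 322.5330692192488, 'cy': 204.3883829760283, 'k1': 0.026900612110779105, 'xyz': array([ 822.15777612, -454.27867046,  829.57099596]), 'rotation': array([37.44154705,  0.73733928, 28.94926712])}
{'time_s': 0.1, 'joint_pos': array([ 6.59933032e+01,  1.87267930e+01, -1.10862775e+01,  6.02761936e+01,
       -1.34071962e-04,  8.23122376e+01]), 'dq': array([ 0.00595397, -0.16510618,  0.19101507, -0.07499266, -0.00210609,
        0.00721862]), 'effort': array([ 1.10841836e-04, -4.44240081e+01,  2.63038552e+01,  7.80379458e-03,
       -2.31412887e-04,  3.06610332e-06]), 'tcp_pos': array([154.30050641, 527.35886002, 230.59097478]), 'eef_rot': array([-9.00884797e+01,  1.18083907e-02, -1.63189434e+01]), 'wrist_force': array([0.73835331, 0.56566957, 0.5744405 ]), 'moment': array([-0.04005761, -0.03453482, -0.0193938 ]), 'grip_width': 85.40005056654422}
```

View pics/top0.png

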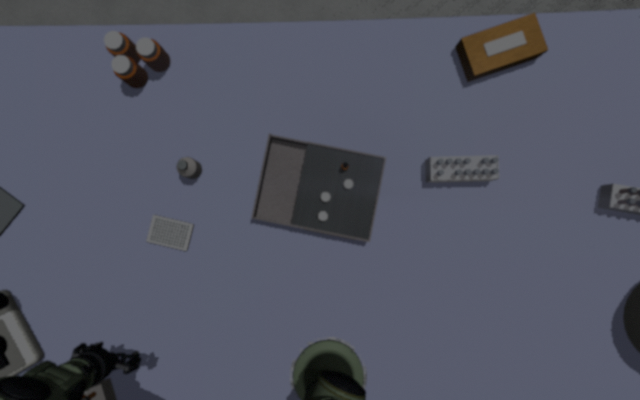

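View pics/scene0.png

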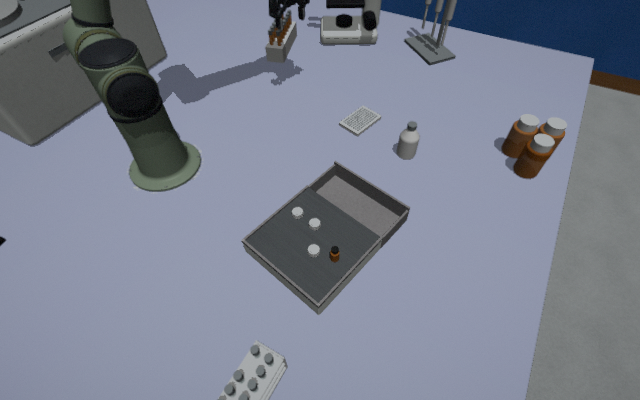

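```bash
sed -i 's/np.array(c\["rotation"\]).reshape(3,3)/Rotation.from_euler("xyz",c["rotation"],degrees=True).as_matrix()/; 1a from scipy.spatial.transform import Rotation' h.py
python3 - <<'E'
import cv2
p=cv2.imread("pics/top0.png")[125:245,245:395]
cv2.imwrite("pics/crop.png",cv2.convertScaleAbs(cv2.resize(p,None,fx=5,fy=5,interpolation=cv2.INTER_CUBIC),alpha=1.6))
E
```

```text
(no output)
```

View pics/crop.png

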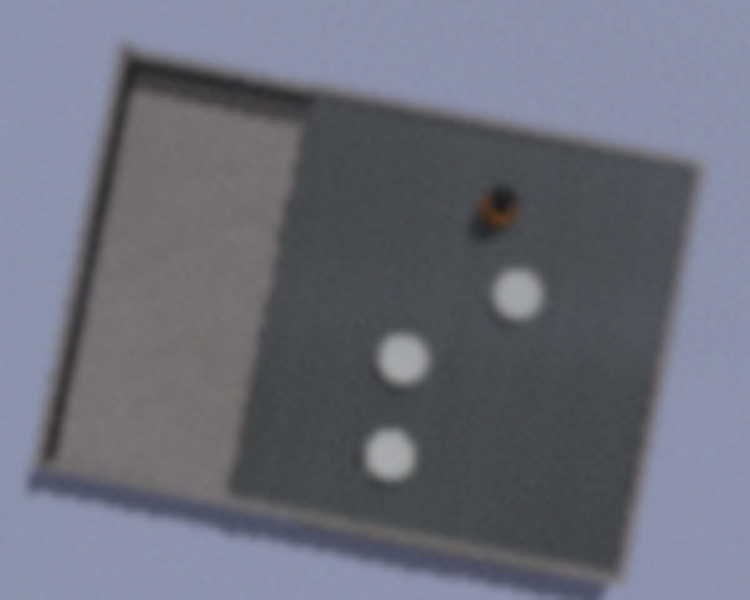

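```bash
python3 - <<'E'
from h import *
c=robot.get_calibration("top")
f=lambda x,y,z:onz(c,245+(x+.5)/5-.5,125+(y+.5)/5-.5,z)[:2]
P=[(705,163,56),(620,578,56),(123,46,60),(32,482,60)]
S=np.array([(130,-200),(-130,-200),(130,160),(-130,160)],float)
W=np.array([f(*p) for p in P])
Sc=S-S.mean(0);Wc=W-W.mean(0)
th=np.arctan2((Sc[:,0]*Wc[:,1]-Sc[:,1]*Wc[:,0]).sum(),(Sc*Wc).sum())
R=np.array([[np.cos(th),-np.sin(th)],[np.sin(th),np.cos(th)]]);t=W.mean(0)-R@S.mean(0)
print(np.degrees(th),t);print((W-t)@R-S)
np.savez("st.npz",R=R,t=t)
for n,x,y,z in[("edge+",312,98,50),("edge-",232,492,50),("cA",518,294,66),("cB",403,359,66),("cC",390,455,66),("vialtop",503,197,95)]:
    w=f(x,y,z);print(n,w.round(1),((w-t)@R).round(1))
c=robot.get_calibration("scene")
for n,u,v,z in[("A",313.5,250,66),("B",314,224,66),("C",297,212,66),("vial",335,249,95)]:
    w=onz(c,u,v,z)[:2];print(n,w.round(1),((w-t)@R).round(1))
E
```

```text
-12.30962314068754 [570.80053292  33.23372539]
[[-1.79175757  0.05595403]
 [ 4.63959764  4.98772404]
 [ 1.86631645 -3.99911721]
 [-4.71415652 -1.04456086]]
edge+ [700.3  45.3] [123.9  39.3]
edge- [464.   99.2] [-118.4   41.7]
cA [576.8 -74.5] [  28.9 -104. ]
cB [540.   -5.1] [-21.9 -44. ]
cC [483.2   4.2] [-79.4 -47.1]
vialtop [631.2 -65.6] [ 80.1 -83.7]
A [578.2 -78.4] [  31.1 -107.5]
B [541.8 -12.3] [-18.7 -50.7]
C [484.3  -0.6] [-77.3 -51.5]
vial [629.9 -66.6] [ 79. -85.]
```

>>> step_arm(moves="0.533 -0.945 0 0 0 0.35 1; 0.533 -0.945 0 0 0 0.35 1; 0.533 -0.945 0 0 0 0 1; 0.533 -0.945 0 0 0 0 1; 0.533 -0.945 0 0 0 0 1; 0.533 -0.945 0 0 0 0 1; 0.533 -0.945 0 0 0 0 1; 0.533 -0.945 0 0 0 0 1; 0.533 -0.945 0 0 0 0 1; 0.533 -0.945 0 0 0 0 1; 0.533 -0.945 0 0 0 0 1; 0.533 -0.945 0 0 0 0 1", grip_force=40)

```text
time_s: 1.6
tcp_pos: [282.7, 300.0, 231.2]
eef_rot: [-90.0, 0.0, -12.4]
wrist_force: [0.3, 0.1, -0.5]
grip_width: -0.1
```

>>> step_arm(moves="0.533 -0.945 0 0 0 0 1; 0.533 -0.945 0 0 0 0 1; 0.533 -0.945 0 0 0 0 1; 0.533 -0.945 0 0 0 0 1; 0.533 -0.945 0 0 0 0 1; 0.533 -0.945 0 0 0 0 1; 0.533 -0.945 0 0 0 0 1; 0.533 -0.945 0 0 0 0 1; 0.533 -0.945 0 0 0 0 1; 0.533 -0.945 0 0 0 0 1; 0.533 -0.945 0 0 0 0 1; 0 0 0 0 0 0 1")

```text
time_s: 3.1
tcp_pos: [400.0, 92.1, 231.2]
eef_rot: [-90.0, -0.0, -12.5]
wrist_force: [-1.3, 0.3, 0.9]
grip_width: -0.0
```

>>> step_arm(moves="0.53 -0.943 0 0 0 0 1; 0.53 -0.943 0 0 0 0 1; 0.53 -0.943 0 0 0 0 1; 0.53 -0.943 0 0 0 0 1; 0.53 -0.943 0 0 0 0 1; 0.53 -0.943 0 0 0 0 1; 0.53 -0.943 0 0 0 0 1; 0 0 0 0 0 0 1; 0 0 0 0 0 0 1")

```text
time_s: 4.22
tcp_pos: [473.6, -38.7, 231.1]
eef_rot: [-90.0, 0.0, -12.3]
wrist_force: [0.3, -0.1, 0.2]
grip_width: -0.1
```

```bash
python3 - <<'E'
from h import *
c=robot.get_calibration("wrist");print(c, robot.sense()["tcp_pos"])
p,d=robot.capture("wrist");cv2.imwrite("pics/w0.png",p);np.savez("w0.npz",d=d,**c)
E
```

```text
{'vertical_fov': 64.07124536430355, 'cx': 324.06321974377795, 'cy': 195.49238289816432, 'k1': -0.016453311125178338, 'xyz': array([407.36505549, -25.11186196, 375.01957359]), 'rotation': array([-1.53873457e+01, -5.83678731e-02,  7.77241401e+01])} [473.57354585 -38.67202678 231.09485051]
```

View pics/w0.png

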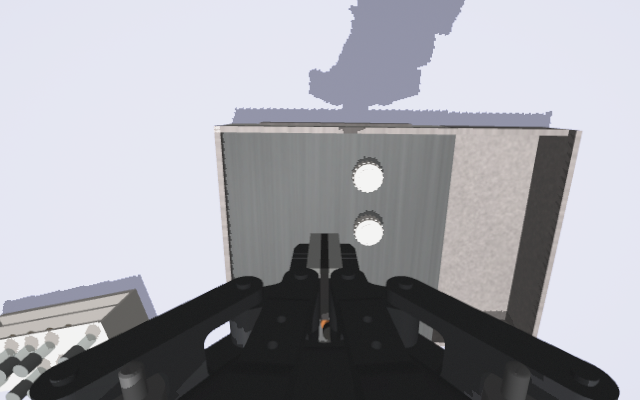

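```bash
python3 - <<'E'
from h import *
c=dict(np.load("w0.npz"));s=np.load("st.npz");R,t=s["R"],s["t"]
for n,u,v,z in[("C",368.5,178,66),("B",369,232,66),("corner-",216,127,56),("far",580,130,60),("edge",454.5,136,50),("edge2",441,285,50)]:
    w=onz(c,u,v,z)[:2];print(n,w.round(1),((w-t)@R).round(1))
E
```

```text
C [482.4   3.8] [-80.1 -47.6]
B [538.8  -5.7] [-23.  -44.9]
corner- [ 402.7 -132.1] [-129.  -197.4]
far [480.5 215.8] [-127.1  159.1]
edge [462.1  97.7] [-120.    39.8]
edge2 [627.5  64.7] [48.7 42.8]
```

>>> step_arm(moves="0 0 -1 0 0 0 1; 0 0 -1 0 0 0 1; 0 0 -1 0 0 0 1; 0 0 -1 0 0 0 1; 0 0 -1 0 0 0 1; 0 0 -1 0 0 0 1; 0 0 -1 0 0 0 1; 0 0 -0.8 0 0 0 1; 0 0 -0.5 0 0 0 1; 0 0 -0.4 0 0 0 1; 0 0 0 0 0 0 1; 0 0 0 0 0 0 1")

```text
time_s: 5.78
tcp_pos: [474.3, -38.9, 57.7]
eef_rot: [-90.0, -0.0, -12.3]
wrist_force: [-0.6, -0.3, -0.7]
grip_width: 0.0
```

>>> step_arm(moves="0.107 0.489 -0.08 0 0 0 1; 0.107 0.489 0 0 0 0 1; 0.107 0.489 0 0 0 0 1; 0.107 0.489 0 0 0 0 1; 0.107 0.489 0 0 0 0 1; 0.107 0.489 0 0 0 0 1; 0.107 0.489 0 0 0 0 1; 0.107 0.489 0 0 0 0 1; 0.107 0.489 0 0 0 0 1; 0.107 0.489 0 0 0 0 1; 0.107 0.489 0 0 0 0 1; 0.107 0.489 0 0 0 0 1")

```text
time_s: 7.28
tcp_pos: [499.8, 79.3, 55.7]
eef_rot: [-90.0, -0.0, -12.3]
wrist_force: [0.3, 0.0, -0.2]
grip_width: -0.1
```

>>> step_arm(moves="0.107 0.489 0 0 0 0 1; 0.107 0.489 0 0 0 0 1; 0 0 0 0 0 0 1; 0 0 0 0 0 0 1")

```text
time_s: 7.78
tcp_pos: [503.7, 98.0, 55.6]
eef_rot: [-90.0, 0.0, -12.3]
wrist_force: [-0.1, -0.1, -0.4]
grip_width: -0.3
```

```bash
python3 - <<'E'
from h import *
p,d=robot.capture("wrist");q,_=robot.capture("scene")
cv2.imwrite("pics/w1.png",np.hstack([cv2.resize(p,(400,250)),cv2.resize(q[140:320,220:430],(292,250))]))
E
```

```text
(no output)
```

View pics/w1.png

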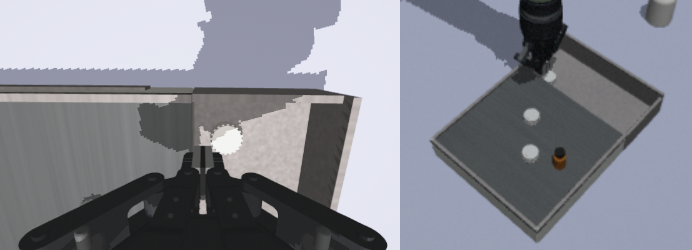

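>>> step_arm(moves="0 0 1 0 0 0 1; 0 0 1 0 0 0 1; 0 0 1 0 0 0 1; 0.162 -0.925 0 0 0 0 1; 0.162 -0.925 0 0 0 0 1; 0.162 -0.925 0 0 0 0 1; 0.162 -0.925 0 0 0 0 1; 0.162 -0.925 0 0 0 0 1; 0.162 -0.925 0 0 0 0 1; 0.162 -0.925 0 0 0 0 1; 0.162 -0.925 0 0 0 0 1; 0 0 0 0 0 0 1")

```text
time_s: 9.38
tcp_pos: [530.2, -51.3, 115.7]
eef_rot: [-90.0, -0.0, -12.4]
wrist_force: [-1.2, 0.9, 0.5]
grip_width: 0.4
```

>>> step_arm(moves="0 0 -1 0 0 0 1; 0 0 -1 0 0 0 1; 0 0 -0.6 0 0 0 1; 0 0 -0.4 0 0 0 1; 0 0 0 0 0 0 1; 0 0 0 0 0 0 1")

```text
time_s: 10.12
tcp_pos: [530.2, -49.9, 56.2]
eef_rot: [-90.0, -0.1, -12.3]
wrist_force: [0.7, -0.1, 0.2]
grip_width: -0.0
```

>>> step_arm(moves="0.107 0.489 0 0 0 0 1; 0.107 0.489 0 0 0 0 1; 0.107 0.489 0 0 0 0 1; 0.107 0.489 0 0 0 0 1; 0.107 0.489 0 0 0 0 1; 0.107 0.489 0 0 0 0 1; 0.107 0.489 0 0 0 0 1; 0.107 0.489 0 0 0 0 1; 0.107 0.489 0 0 0 0 1; 0.107 0.489 0 0 0 0 1; 0.107 0.489 0 0 0 0 1; 0.107 0.489 0 0 0 0 1")

```text
time_s: 11.62
tcp_pos: [555.4, 68.5, 55.5]
eef_rot: [-89.9, 0.0, -12.3]
wrist_force: [-0.7, 0.1, -0.1]
grip_width: -0.1
```

>>> step_arm(moves="0.107 0.489 0 0 0 0 1; 0.107 0.489 0 0 0 0 1; 0 0 0 0 0 0 1; 0 0 0 0 0 0 1; 0 0 1 0 0 0 1; 0 0 1 0 0 0 1; 0 0 1 0 0 0 1; 0 0 0 0 0 0 1")

```text
time_s: 12.62
tcp_pos: [561.0, 86.7, 117.1]
eef_rot: [-90.0, -0.2, -12.3]
wrist_force: [-0.3, 0.0, 0.2]
grip_width: 0.1
```

```bash
python3 - <<'E'
from h import *
p,d=robot.capture("wrist");q,_=robot.capture("scene")
cv2.imwrite("pics/w2.png",np.hstack([cv2.resize(p,(400,250)),cv2.resize(q[140:320,220:430],(292,250))]))
E
```

```text
(no output)
```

View pics/w2.png

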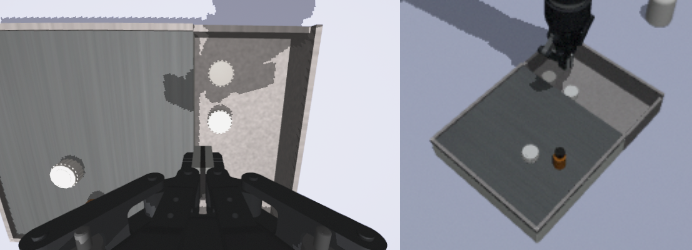

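>>> step_arm(moves="0.027 -0.937 0 0 0 0 1; 0.027 -0.937 0 0 0 0 1; 0.027 -0.937 0 0 0 0 1; 0.027 -0.937 0 0 0 0 1; 0.027 -0.937 0 0 0 0 1; 0.027 -0.937 0 0 0 0 1; 0.027 -0.937 0 0 0 0 1; 0.027 -0.937 0 0 0 0 1; 0.027 -0.937 0 0 0 0 1; 0.027 -0.937 0 0 0 0 1; 0.027 -0.937 0 0 0 0 1; 0 0 0 0 0 0 1")

```text
time_s: 14.22
tcp_pos: [565.9, -120.7, 115.6]
eef_rot: [-90.0, -0.0, -12.4]
wrist_force: [0.5, 1.0, -0.5]
grip_width: 0.3
```

>>> step_arm(moves="0 0 -1 0 0 0 1; 0 0 -1 0 0 0 1; 0 0 -0.6 0 0 0 1; 0 0 -0.4 0 0 0 1; 0 0 0 0 0 0 1; 0 0 0 0 0 0 1")

```text
time_s: 14.98
tcp_pos: [566.2, -119.2, 56.3]
eef_rot: [-90.0, -0.1, -12.3]
wrist_force: [0.4, 0.0, 0.1]
grip_width: -0.1
```

>>> step_arm(moves="0.107 0.489 0 0 0 0 1; 0.107 0.489 0 0 0 0 1; 0.107 0.489 0 0 0 0 1; 0.107 0.489 0 0 0 0 1; 0.107 0.489 0 0 0 0 1; 0.107 0.489 0 0 0 0 1; 0.107 0.489 0 0 0 0 1; 0.107 0.489 0 0 0 0 1; 0.107 0.489 0 0 0 0 1; 0.107 0.489 0 0 0 0 1; 0.107 0.489 0 0 0 0 1; 0.107 0.489 0 0 0 0 1")

```text
time_s: 16.48
tcp_pos: [591.6, -1.2, 55.7]
eef_rot: [-90.0, -0.0, -12.3]
wrist_force: [-0.8, -2.2, 2.5]
grip_width: 0.3
```

>>> step_arm(moves="0.107 0.489 0 0 0 0 1; 0.107 0.489 0 0 0 0 1; 0.107 0.489 0 0 0 0 1; 0.107 0.489 0 0 0 0 1; 0.107 0.489 0 0 0 0 1; 0.107 0.489 0 0 0 0 1; 0.107 0.489 0 0 0 0 1; 0.107 0.489 0 0 0 0 1; 0 0 0 0 0 0 1; 0 0 0 0 0 0 1")

```text
time_s: 17.73
tcp_pos: [608.4, 76.4, 55.6]
eef_rot: [-90.0, 0.0, -12.3]
wrist_force: [0.1, 0.7, 0.2]
grip_width: 0.3
```

>>> step_arm(moves="0 0 1 0 0 0 1; 0 0 1 0 0 0 1; 0 0 1 0 0 0 1; 0 0 1 0 0 0 1; 0 0 1 0 0 0 1; 0 0 1 0 0 0 1; 0 0 1 0 0 0 1; -1 0 0 0 0 0 1; -1 0 0 0 0 0 1; -1 0 0 0 0 0 1; 0 0 0 0 0 0 1; 0 0 0 0 0 0 1")

```text
time_s: 19.23
tcp_pos: [549.3, 76.2, 196.0]
eef_rot: [-90.0, -0.1, -12.3]
wrist_force: [-0.2, 1.0, -0.3]
grip_width: 0.0
```

```bash
python3 - <<'E'
from h import *
p,d=robot.capture("top");q,_=robot.capture("scene")
cv2.imwrite("pics/w3.png",np.hstack([cv2.convertScaleAbs(cv2.resize(p[125:245,245:395],(375,300)),alpha=1.6),cv2.resize(q[140:320,220:430],(350,300))]))
E
```

```text
(no output)
```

View pics/w3.png

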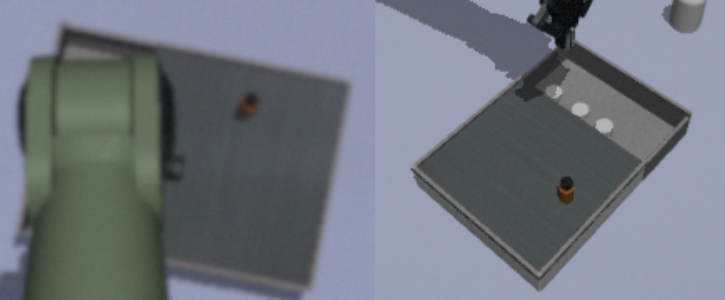

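```bash
python3 -c "
from plant import robot
print(robot.sense()['wrist_force']); print(robot.sign_off())"
```

```text
[ 0.5535603   0.29871879 -0.29599286]
the job is handed in; nothing more can be done
None
```

All three screw caps are in the catch tray, and I handed the job in at about 19 s of the 56 s allowed. I pushed each one with the backs of the shut fingers in a straight sweep along the station's +y, at about 80 mm/s with the fingertips about 6 mm above the deck. Nothing was gripped.

- **Caps and vial:** The last scene picture shows all three caps lying in the tray. The vial is upright on the deck, where it was at the start as far as the pictures show.
- **Forces:** The wrist force stayed under about 4 N in every reading. The gripper ended clear, about 196 mm above the bench.
- **Not fully checked:** In the last top picture the arm hid most of the tray, so the caps rest on the scene camera alone. I did not re-measure the rack, bottle and well plate. The arm kept to planned paths well clear of them, and no contact force showed.
- **Measurement disagreement:** The top camera's corner fit of the station was off by up to about 5 mm. The wrist camera agreed with its cap positions to about 1 mm for the two caps it could see.

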